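Roll the soap ball round the track and stand it up

TASK

Push the green soap ball along the curved track, under the rails, until it drops into the round seat in the open exit gap. Then lift it out there and set it down gently, without dropping it, on the dark wooden ring stand; leave the cream ball where it is on its blue stand.

Things in the scene. Friction and masses are not known exactly. Their poses are not given: they have to be found in the camera images.
- track: Fixed track. Origin on the bench at the bend's centre, z up; mm. Path: along x=100 from y=-120 (rear stop) to 0; quarter circle, radius 100, to (0,100); straight to the exit seat, a 30 hole at (-40,100). Floor 8 thick, round the seat only y=78 to 122, sides open. Slippery rails, 8 thick, end at x=-2: upper axes 27.5 off the path, tops 58 high; lower 32.5 off; posts to 39. End stop x=-70, 36 high.
- green_ball_center (a point): Centre of the green soap ball, 54 mm diameter, about 85 g, rolls easily. It starts at y = -50 to 0 mm on the track's straight, centre 35 mm above the bench; in the exit seat it drops to 30 mm. The two rails over its shoulders keep it from being lifted elsewhere; the 47 mm slot between them is open above, so closed fingertips fit in behind the ball. Its axes mean nothing.
- wood_stand: Dark wooden ring stand, fixed, empty: an upright ring 50 mm in outside diameter with a 30 mm bore, 22 mm high. Origin on the bench under its centre. A ball rests on the bore with its centre 44 mm above the bench.
- cream_ball_center (a point): Centre of the cream soap ball, also 54 mm in diameter, loose, sitting on a blue ring stand of the same shape as the wooden one. To be left there. Its axes mean nothing.
There are look-alikes about, which are no part of the job. What is shaped like the part that bears green_ball_center but orange is not meant.

How it is judged:
On the way, in this order (a step that is already met when the one before it is completed fails the run):
1. the green ball has been pushed along the track and sits in the exit seat (x of green_ball_center in the frame of track between -0.048 and -0.032 m and y of green_ball_center in the frame of track between 0.092 and 0.108 m and z of green_ball_center in the frame of track below 0.0335 m), for 0.1 s.
2. the green ball has been lifted out of the seat, clear of the track (height (world z) of green_ball_center above 0.07 m), for 0.1 s.
At the end, for the whole second after the job is handed in: The green ball rests on the dark wooden ring stand, centred within 10 mm and its centre 39 to 49 mm above the bench, at rest; the cream ball is still within 20 mm of where it started (horizontal distance between green_ball_center and wood_stand below 0.01 m and z of green_ball_center in the frame of wood_stand between 0.039 and 0.049 m and linear speed of green_ball below 0.03 m/s and distance of cream_ball_center from where it was at the start of the episode below 0.02 m); the robot touches nothing.
It fails at once if the green ball was dropped or thrown onto the wooden stand (faster than 0.8 m/s there) (horizontal distance between green_ball_center and wood_stand below 0.03 m and height (world z) of green_ball_center below 0.075 m and linear speed of green_ball above 0.8 m/s).
It fails at once if the cream ball was moved by more than 20 mm (distance of cream_ball_center from where it was at the start of the episode above 0.02 m).
It also fails if it takes over 64 s, if anything falls off the work surface, if the arm or the gripper's body presses on something with over 40 N, if the wrist force passes 120 N, or if a joint passes its speed limit or range.

ROBOT

A 6-joint arm with a two-finger parallel gripper is mounted at the origin on the work surface. World frame = base frame: x ahead of the robot, y to its left, z up, the work surface at z = 0. Lengths are in m, angles in rad, forces in N, time in s.
With the tool pointing down it reaches from about 0.25 to 0.8 m from the base axis. Payload 8.5 kg.
Tool frame: the origin (TCP) lies midway between the tips of the shut fingers; the grasp point (between the pads) lies 19 mm behind it; z points along the fingers, y is the direction in which the jaws open and shut (so a half turn about z gives the same grasp; the last joint's range is limited). The gripper opens to 85 mm and grips with 20 to 120 N. Pads are 22 mm wide; open, the fingers measure 114 mm over their backs; the gripper's body (76 mm by 85 mm) begins 54 mm behind the grasp point. The pads swing forward as they close: fully open they stand 13 mm farther back than shut.
Start: joints at [1.203, 0.238, -0.013, 1.319, 0, 1.571], TCP at [0.189, 0.49, 0.231] pointing down, gripper open.
Joint ranges: [-2.66, 2.66], [-1.03, 1.9], [-1.14, 1.46], [-1.82, 2.27], [-1.45, 1.34], [-3.14, 3.14]. Speed limits (rad/s): [2.22, 2.22, 2.79, 3.14, 3.14, 3.14].

INTERFACE

Orientations are given as a unit quaternion [x, y, z, w].
In Python, from workcell import robot gives the robot as it stands.
- The arm moves only by the tool jog_arm, never from a script. Its argument "increments" is a list that holds one entry, the list of rows, each a list of 7 numbers: the shift along the world's x, y, z in units of 40 mm (1.0 is 40 mm), then the turn, a rotation vector about the world's x, y, z in units of 6 degrees (1.0 is 6 degrees), then the closure, from -1 (fully open) to 1 (shut). In form: [[[tx, ty, tz, rx, ry, rz, fingers], ...]]. A call has 1 to 20 rows; each row is the pose to reach, as a shift and turn from the pose commanded when the call began; what a row does not reach only later rows make up. A row lasts 1/12 s, in which the tool goes at most 41.7 mm and 7.16 degrees, less where a joint would pass 70% of its speed; a pose out of reach is approached as far as the arm can. A call with a gripper value outside its range is refused whole. The fingers move at their own pace and stop on an object; "newtons" is the grip in N (left out, the last holds). Time passes only in rows, so rows that repeat a pose let the fingers close. It gives the time, the measured TCP pose, the force and the opening at its end, in the units of the state.
- robot.get_state(): the state, without advancing time (a new reading comes with each control period).
- robot.grab_frame(name): name is "side" or "top"; returns (picture, depth): 420x560x3 uint8, blue, green, red; 420x560 float32, m along the optical axis (not along the pixel's ray), 0 where there is no reading.
- robot.camera_model(name): a dict with "camera_matrix" (3x3 intrinsics, pixels), "D" ([k1, k2, p1, p2, k3] as OpenCV has them; the pictures are not rectified), "extrinsics" (4x4, takes a point from world to camera coordinates). Camera axes: x right, y down, z forward; pixel columns grow to the right and rows downward; lengths in m; the calibration is good to about 2 mm. A picture is of the moment at which its call begins. camera_model takes no time and is no camera call.
- robot.job_done(): hands the job in, once; it reports no verdict.
The state is a dict: "t": time; "qpos": joint angles; "dq": joint speeds; "tau": joint torques, N m; "position": TCP position; "orientation": TCP orientation; "contact_force": force on the tool from outside, world axes, zero at the start; "moment": the same for the moment, N m; "gripper_width": opening from 0.0 (shut) to 1.0 (fully open).
Only numpy, scipy, OpenCV 4.12 (cv2) and the standard library are available. Lean on these libraries where they do the work, as an engineer would, in place of code of your own. Each camera call takes 0.05 s, during which the arm holds its last target. There are 200 camera calls.

## Working session

There is one attempt and no reset: what is moved stays moved. The work goes in short steps, Python scripts to look and compute and a tool call to move; the robot and the scene stay as the last step left them, time stands still between calls to the robot, and variables do not carry over. Pictures are saved under pics/ and viewed, about 8 in all and at most 12, crops included, and the job is handed in when it is done.

Besides the shell and the picture viewer there is one more tool, called after "Request:" as name(argument=value, ...) on one line, values as JSON. jog_arm: Moves the arm, as the interface text tells. Its arguments: {"type":"object","properties":{"increments":{"type":"array","items":{"type":"array","items":{"type":"array","items":{"type":"number"}}}},"newtons":{"type":"number"}},"required":["increments"]}

```bash
mkdir -p pics; ls; python3 - <<'E'
from workcell import robot
import cv2,numpy as np
for n in("top","side"):
    im,d=robot.grab_frame(n); cv2.imwrite(f"pics/{n}0.png",im); np.save(f"pics/{n}0.npy",d)
    m=robot.camera_model(n); print(n,np.round(m["camera_matrix"],1).tolist(),np.round(m["D"],3),np.round(m["extrinsics"],3).tolist())
print(robot.get_state())
E
```

```text
pics
top [[443.5, 0.0, 281.6], [0.0, 443.5, 208.3], [0.0, 0.0, 1.0]] [-0.137  0.     0.     0.     0.   ] [[0.022, -1.0, -0.004, -0.047], [-0.981, -0.021, -0.194, 0.631], [0.194, 0.008, -0.981, 0.854], [0.0, 0.0, 0.0, 1.0]]
side [[542.1, 0.0, 278.1], [0.0, 542.1, 216.3], [0.0, 0.0, 1.0]] [-0.015  0.     0.     0.     0.   ] [[0.907, -0.42, -0.006, -0.569], [-0.208, -0.436, -0.875, 0.176], [0.365, 0.796, -0.483, 1.09], [0.0, 0.0, 0.0, 1.0]]
{'t': 0.1, 'qpos': array([ 1.20301652e+00,  2.38730237e-01, -1.41775887e-02,  1.31918147e+00,
       -2.48682188e-05,  1.57078855e+00]), 'dq': array([-0.00069226, -0.00113309,  0.00161065, -0.00042476,  0.00211694,
       -0.0010833 ]), 'tau': array([-1.15975494e-03, -5.39719605e+01,  3.47001100e+01,  1.34156481e-02,
       -9.89100931e-05, -8.14240195e-06]), 'position': array([0.18863516, 0.48954457, 0.23073397]), 'orientation': array([ 1.82851395e-01,  9.83140351e-01, -6.37857144e-04, -1.05990968e-04]), 'contact_force': array([ 0.16747274, -0.30450952,  0.07937308]), 'moment': array([ 0.01923968, -0.05007966, -0.01676986]), 'gripper_width': 1.0068915824512104}
```

View pics/top0.png

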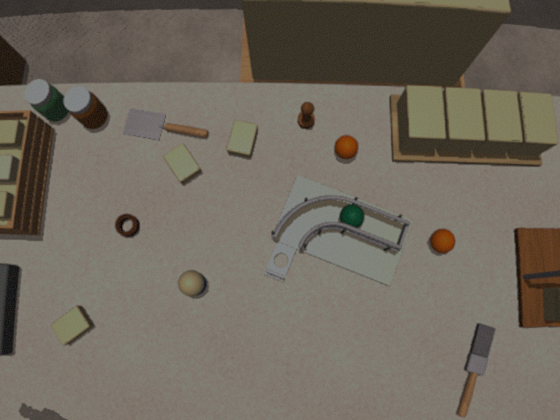

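View pics/side0.png

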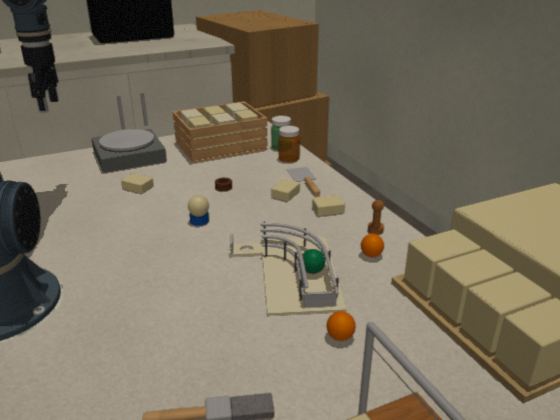

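The top view shows the green ball at (352,215), the seat at (281,261), the wood ring at (127,225) and the cream ball at (191,283). I'll enlarge the track.

```bash
cat > h.py <<'E'
from workcell import robot
import cv2,numpy as np
from scipy.optimize import least_squares
def cam(n):
    m=robot.camera_model(n); return np.array(m["camera_matrix"]),np.array(m["D"]),np.array(m["extrinsics"])
def ray(n,uv):
    K,D,E=cam(n); p=cv2.undistortPoints(np.array([[uv]],float),K,D)[0,0]
    R,t=E[:3,:3],E[:3,3]; return -R.T@t, R.T@np.r_[p,1]
def atz(n,uv,z):
    c,d=ray(n,uv); return c+d*(z-c[2])/d[2]
def proj(n,P):
    K,D,E=cam(n); return cv2.projectPoints(np.array(P,float).reshape(-1,1,3),cv2.Rodrigues(E[:3,:3])[0],E[:3,3],K,D)[0][:,0]
def crop(n,im,x0,y0,w,h,s,f):
    cv2.imwrite(f,cv2.resize(im[y0:y0+h,x0:x0+w],None,fx=s,fy=s,interpolation=cv2.INTER_CUBIC))
E
python3 - <<'E'
from h import *
im=cv2.imread("pics/top0.png"); crop("top",im,255,165,160,120,5,"pics/c1.png")
a=cv2.resize(im[205:300,105:225],None,fx=5,fy=5,interpolation=cv2.INTER_CUBIC)
cv2.imwrite("pics/c2.png",a)
E
```

```text
(no output)
```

View pics/c1.png

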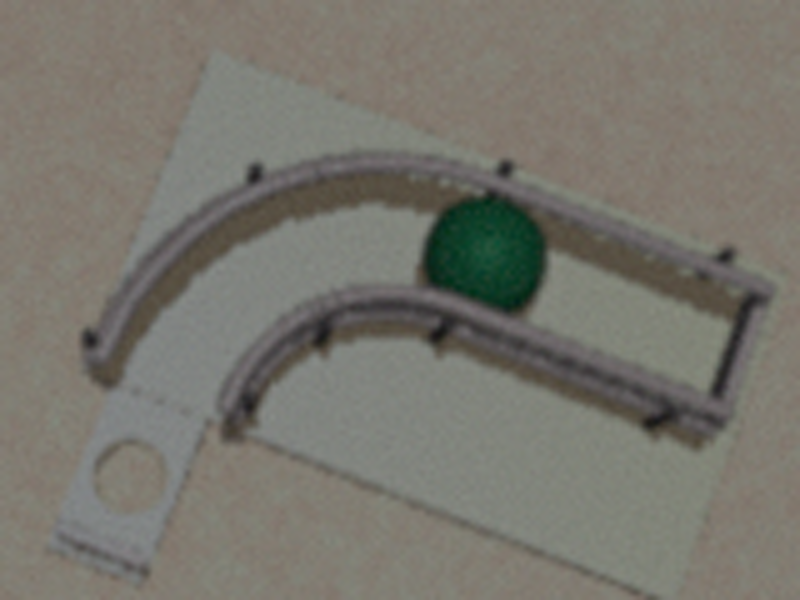

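View pics/c2.png

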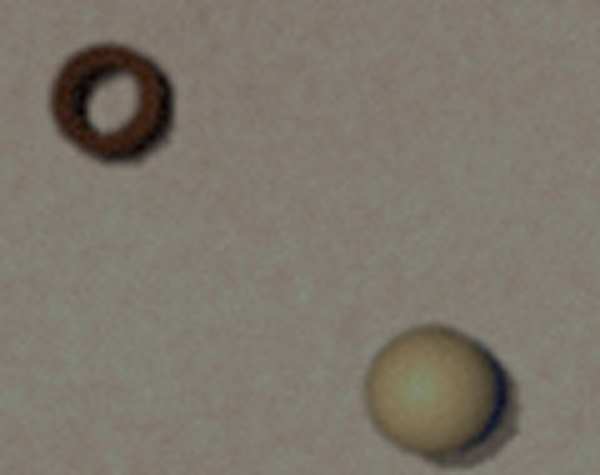

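```bash
cat >> h.py <<'E'
def c1(u,v): return (255+u/5-.4,165+v/5-.4)
def c2(u,v): return (105+u/5-.4,205+v/5-.4)
E
python3 - <<'E'
from h import *
pts=[(c1(131,474),(-40,100,8)),(c1(97,352),(-2,127.5,56)),(c1(235,408),(-2,72.5,56))]
def T(p,P): 
    x,y,a=p; P=np.array(P)/1000.; c,s=np.cos(a),np.sin(a)
    return np.c_[x+c*P[:,0]-s*P[:,1],y+s*P[:,0]+c*P[:,1],P[:,2]]
e1=atz("top",c1(245,433),.008);e2=atz("top",c1(660,597),.008)
f1=atz("top",c1(215,55),.008);f2=atz("top",c1(125,300),.008)
print("edges",e1,e2,f1,f2)
a=np.arctan2(*(e1-e2)[1::-1])-np.pi/2; b=np.arctan2(*(f1-f2)[1::-1])
print("angles",a,b)
uv=np.array([q[0] for q in pts]);P=[q[1] for q in pts]
s=least_squares(lambda p:(proj("top",T(p,P))-uv).ravel(),[.4,0,a]);print("fit",s.x,s.fun)
x=[*s.x]; w=T(x,[(-40,100,8),(0,0,0)]);print("seat",w)
g=atz("top",c1(485,253),.035); d=g[:2]-s.x[:2]; th=s.x[2]
print("green",g,"track",d@[np.cos(th),np.sin(th)],d@[-np.sin(th),np.cos(th)])
print("wood",atz("top",c2(110,100),.022),"cream",atz("top",c2(433,390),.049))
E
```

```text
edges [ 0.54988356 -0.08239178  0.008     ] [ 0.4826216  -0.26128138  0.008     ] [ 0.71770935 -0.0669287   0.008     ] [ 0.6066879  -0.02947329  0.008     ]
angles -0.3596445002804547 -0.3253800031575428
fit [ 0.53206994 -0.1415089  -0.3694855 ] [ 0.01301476  0.15869769  1.38482257  0.45350253 -1.39269843 -0.58873008]
seat [[ 0.53088298 -0.03381215  0.008     ]
 [ 0.53206994 -0.1415089   0.        ]]
green [ 0.62577368 -0.18233074  0.035     ] track 0.10212219831501435 -0.004227139875408563
wood [0.59661696 0.3040601  0.022     ] cream [0.4757473 0.1482644 0.049    ]
```

```bash
cat >> h.py <<'E'
def T(p,P): 
    x,y,a=p; P=np.atleast_2d(np.array(P,float))/1000.; c,s=np.cos(a),np.sin(a)
    return np.c_[x+c*P[:,0]-s*P[:,1],y+s*P[:,0]+c*P[:,1],P[:,2]]
def path(s,o=0):  # s = mm along path from y=0; o = outward offset
    if s<0: return (100+o,s)
    L=50*np.pi
    if s<L: return ((100+o)*np.cos(s/100),(100+o)*np.sin(s/100))
    return (-(s-L),100+o)
E
python3 - <<'E'
from h import *
tr=[.5325,-.1405,-.36]
out=[]
for n,(x0,y0,w,h) in(("top",(255,165,160,120)),("side",(220,205,140,105))):
    im=cv2.imread(f"pics/{n}0.png"); s=400/w
    a=cv2.resize(im[y0:y0+h,x0:x0+w],(400,300),interpolation=cv2.INTER_CUBIC)
    L=[[(*path(q,o),58) for q in np.arange(-120,159,6)] for o in(-27.5,27.5)]
    L+=[[(-40+15*np.cos(t),100+15*np.sin(t),8) for t in np.arange(0,6.4,.3)],[(-2,78,8),(-70,78,8)],[(-2,122,8),(-70,122,8)]]
    for l in L:
        p=((proj(n,T(tr,l))+.5-[x0,y0])*s*16).astype(np.int32); cv2.polylines(a,[p.reshape(-1,1,2)],False,(0,0,255),1,cv2.LINE_AA,4)
    out.append(a)
cv2.imwrite("pics/ov.png",np.hstack(out))
K=T(tr,[(100,-62,0),(-40,100,0)])-[.189,.49,0];print(K, K/.04)
E
```

```text
[[ 0.41524868 -0.72375303  0.        ]
 [ 0.34129155 -0.52281935  0.        ]] [[ 10.381217   -18.09382566   0.        ]
 [  8.53228876 -13.07048371   0.        ]]
```

View pics/ov.png

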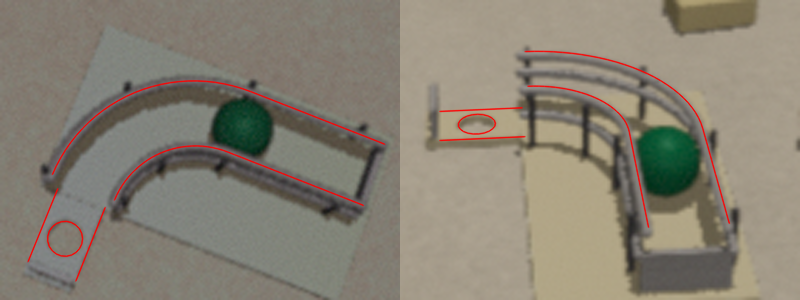

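The overlay matches the track to about 2 mm in both views. I'll move above the point behind the ball with the fingers shut.

Request:
jog_arm(increments=[[[1,-1.8,0,0,0,0,1],[2,-3.6,0,0,0,0,1],[3,-5.4,0,0,0,0,1],[4,-7,0,0,0,0,1],[5,-8.8,0,0,0,0,1],[6,-10.5,0,0,0,0,1],[7,-12.2,0,0,0,0,1],[8,-14,0,0,0,0,1],[9,-15.7,0,0,0,0,1],[10.38,-18.09,0,0,0,0,1],[10.38,-18.09,0,0,0,0,1],[10.38,-18.09,0,0,0,0,1],[10.38,-18.09,0,0,0,0,1],[10.38,-18.09,0,0,0,0,1],[10.38,-18.09,0,0,0,0,1],[10.38,-18.09,0,0,0,0,1],[10.38,-18.09,0,0,0,0,1],[10.38,-18.09,0,0,0,0,1],[10.38,-18.09,0,0,0,0,1],[10.38,-18.09,0,0,0,0,1]]])

```text
t: 1.77
position: [0.6039, -0.235, 0.2308]
orientation: [0.183, 0.983, 0.0, -0.0]
contact_force: [1.7, 0.2, 0.7]
gripper_width: 0.001
```

Request:
jog_arm(increments=[[[0,0,-1,0,0,0,1],[0,0,-2,0,0,0,1],[0,0,-3,0,0,0,1],[0,0,-3.7,0,0,0,1],[0,0,-3.7,0,0,0,1],[0,0,-3.7,0,0,0,1]]])

```text
t: 2.27
position: [0.6024, -0.2326, 0.0821]
orientation: [0.183, 0.983, 0.0, -0.002]
contact_force: [0.4, 0.7, 0.4]
gripper_width: 0.002
```

```bash
python3 - <<'E'
from h import *
print(robot.get_state()["position"])
A,_=robot.grab_frame("top");B,_=robot.grab_frame("side")
f=lambda im,x0,y0,w,h:cv2.resize(im[y0:y0+h,x0:x0+w],(400,300),interpolation=cv2.INTER_CUBIC)
cv2.imwrite("pics/d1.png",np.hstack([f(A,255,165,160,120),f(B,220,175,160,120)]))
tr=[.5325,-.1405,-.36]; p=robot.get_state()["position"]-[*tr[:2],0]; c,s=np.cos(tr[2]),np.sin(tr[2]);print(c*p[0]+s*p[1],-s*p[0]+c*p[1])
E
```

```text
[ 0.60237221 -0.23255687  0.0821405 ]
0.10021587797469741 -0.061460534225745794
```

View pics/d1.png

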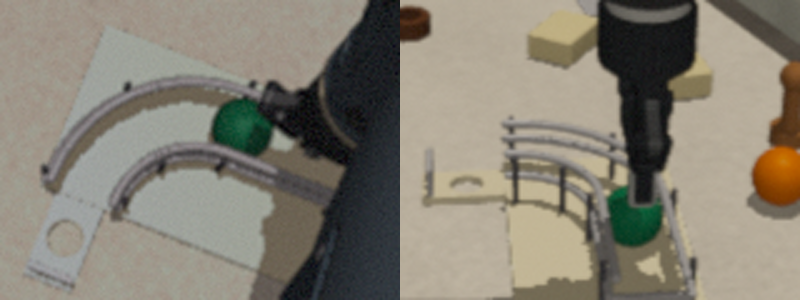

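Request:
jog_arm(increments=[[[0,0,-0.3,0,0,0,1],[0,0,-0.6,0,0,0,1],[0,0,-0.9,0,0,0,1],[0,0,-1.25,0,0,0,1],[0,0,-1.25,0,0,0,1],[0,0,-1.25,0,0,0,1]]])

```text
t: 2.87
position: [0.6044, -0.2332, 0.0351]
orientation: [0.183, 0.983, -0.0, 0.001]
contact_force: [0.0, 0.1, 0.1]
gripper_width: 0.0
```

```bash
cat >>h.py <<'E'
tr=[.5325,-.1405,-.36]
def tt(p):
    p=np.array(p)[:2]-tr[:2]; c,s=np.cos(tr[2]),np.sin(tr[2]); return np.array([c*p[0]+s*p[1],-s*p[0]+c*p[1]])*1000
E
python3 - <<'E'
from h import *
print(tt(robot.get_state()["position"]))
# pusher at path s from -61; increments from here
s0=-61; p0=T(tr,[(*path(s0),0)])
for s in (-54,-48,-42,-36,-30,-24,-18,-12,-6,0,6,12,18,24,30,36,42,48,54,60,66,72,78,84,90,96,102,108,114,120,126,132,138,144,150,156,162): print(s,np.round((T(tr,[(*path(s),0)])-p0)[0,:2]/.04,2).tolist())
E
```

```text
[ 99.8995802  -61.42578966]
-54 [0.06, 0.16]
-48 [0.11, 0.3]
-42 [0.17, 0.44]
-36 [0.22, 0.58]
-30 [0.27, 0.73]
-24 [0.33, 0.87]
-18 [0.38, 1.01]
-12 [0.43, 1.15]
-6 [0.48, 1.29]
0 [0.54, 1.43]
6 [0.59, 1.57]
12 [0.63, 1.71]
18 [0.66, 1.86]
24 [0.68, 2.01]
30 [0.69, 2.16]
36 [0.7, 2.31]
42 [0.69, 2.46]
48 [0.68, 2.61]
54 [0.66, 2.76]
60 [0.63, 2.9]
66 [0.59, 3.05]
72 [0.54, 3.19]
78 [0.48, 3.33]
84 [0.41, 3.46]
90 [0.34, 3.59]
96 [0.26, 3.72]
102 [0.17, 3.84]
108 [0.08, 3.96]
114 [-0.03, 4.07]
120 [-0.13, 4.17]
126 [-0.25, 4.27]
132 [-0.37, 4.36]
138 [-0.49, 4.44]
144 [-0.62, 4.51]
150 [-0.76, 4.58]
156 [-0.9, 4.64]
162 [-1.04, 4.69]
```

Request:
jog_arm(increments=[[[0.03,0.08,-0.1,0,0,0,1],[0.06,0.16,-0.15,0,0,0,1],[0.11,0.3,-0.15,0,0,0,1],[0.17,0.44,-0.15,0,0,0,1],[0.2,0.51,-0.15,0,0,0,1],[0.22,0.58,-0.15,0,0,0,1],[0.27,0.73,-0.15,0,0,0,1],[0.33,0.87,-0.15,0,0,0,1],[0.38,1.01,-0.15,0,0,0,1],[0.43,1.15,-0.15,0,0,0,1],[0.48,1.29,-0.15,0,0,0,1],[0.54,1.43,-0.15,0,0,0,1],[0.59,1.57,-0.15,0,0,0,1],[0.63,1.71,-0.15,0,0,0,1],[0.66,1.86,-0.15,0,0,0,1],[0.68,2.01,-0.15,0,0,0,1],[0.69,2.16,-0.15,0,0,0,1],[0.69,2.16,-0.15,0,0,0,1]]])

```text
t: 4.37
position: [0.6311, -0.1452, 0.0272]
orientation: [0.182, 0.983, 0.0, -0.0]
contact_force: [-0.0, 0.5, -0.5]
gripper_width: -0.004
```

```bash
python3 - <<'E'
from h import *
s=robot.get_state();print(tt(s["position"]),s["position"])
A,_=robot.grab_frame("top");B,_=robot.grab_frame("side")
f=lambda im,x0,y0,w,h:cv2.resize(im[y0:y0+h,x0:x0+w],(400,300),interpolation=cv2.INTER_CUBIC)
cv2.imwrite("pics/d2.png",np.hstack([f(A,255,165,160,120),f(B,220,175,160,120)]))
for k,n in((A,"top"),(B,"side")):
    h=cv2.cvtColor(k,cv2.COLOR_BGR2HSV);m=cv2.inRange(h,(70,120,20),(95,255,255))
    c,l,st,ce=cv2.connectedComponentsWithStats(m);i=1+st[1:,4].argmax();print(n,st[i],ce[i],tt(atz(n,ce[i],.035)))
E
```

```text
[93.94319856 30.29727475] [ 0.63109409 -0.14523865  0.02724695]
top [302 204  11  19  97] [305.59793814 212.32989691] [71.38190621 86.85971097]
side [286 231  18  19 163] [295.74233129 237.34969325] [74.00391285 92.32157549]
```

View pics/d2.png

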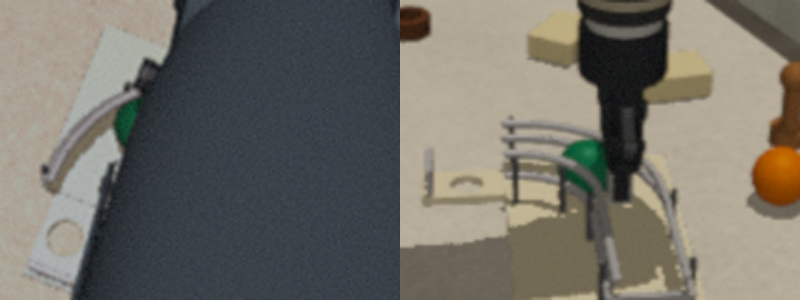

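The ball is rolling ahead of the fingers in the bend, so I'll continue.

Request:
jog_arm(increments=[[[0.01,0.15,0,0,0,0,1],[0,0.3,0,0,0,0,1],[-0.01,0.45,0,0,0,0,1],[-0.03,0.6,0,0,0,0,1],[-0.06,0.74,0,0,0,0,1],[-0.1,0.89,0,0,0,0,1],[-0.15,1.03,0,0,0,0,1],[-0.21,1.17,0,0,0,0,1],[-0.28,1.3,0,0,0,0,1],[-0.35,1.43,0,0,0,0,1],[-0.43,1.56,0,0,0,0,1],[-0.52,1.68,0,0,0,0,1],[-0.61,1.8,0,0,0,0,1],[-0.72,1.91,0,0,0,0,1],[-0.82,2.01,0,0,0,0,1],[-0.82,2.01,0,0,0,0,1]]])

```text
t: 5.8
position: [0.5972, -0.0654, 0.0273]
orientation: [0.183, 0.983, -0.0, -0.0]
contact_force: [-0.1, -0.0, -0.2]
gripper_width: -0.001
```

```bash
cat > look.py <<'E'
from h import *
import sys
s=robot.get_state();print(tt(s["position"]),s["position"])
A,_=robot.grab_frame("top");B,_=robot.grab_frame("side")
f=lambda im,x0,y0,w,h:cv2.resize(im[y0:y0+h,x0:x0+w],(400,300),interpolation=cv2.INTER_CUBIC)
cv2.imwrite(sys.argv[1],np.hstack([f(A,215,185,160,120),f(B,200,175,160,120)]))
for k,n in((A,"top"),(B,"side")):
    h=cv2.cvtColor(k,cv2.COLOR_BGR2HSV);m=cv2.inRange(h,(70,120,20),(95,255,255));m[:150]=0
    c,l,st,ce=cv2.connectedComponentsWithStats(m)
    if c>1: i=1+st[1:,4].argmax();print(n,st[i],ce[i],tt(atz(n,ce[i],.033)))
E
python3 look.py pics/d3.png
```

```text
[34.10689865 93.12591307] [ 0.5972264  -0.06535874  0.02727111]
top [372 364   2   2   2] [372.5 364.5] [-171.02083046 -155.09030888]
side [249 226  19  22 276] [256.82971014 236.25724638] [-14.53357139 107.97777602]
```

View pics/d3.png

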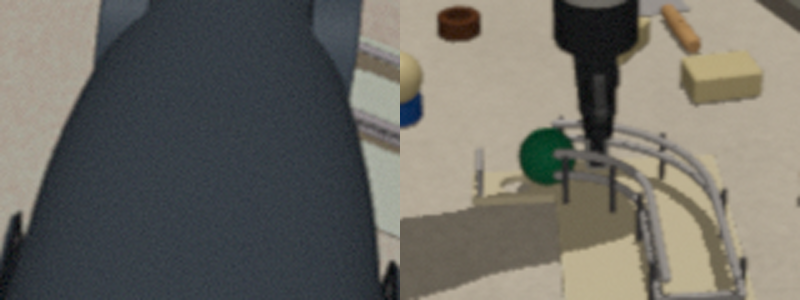

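The ball is just short of the seat, at side pixel (257,236). I'll push slowly for the last stretch.

Request:
jog_arm(increments=[[[-0.06,0.05,0,0,0,0,1],[-0.12,0.1,0,0,0,0,1],[-0.18,0.15,0,0,0,0,1],[-0.24,0.19,0,0,0,0,1],[-0.3,0.23,0,0,0,0,1],[-0.36,0.27,0,0,0,0,1],[-0.42,0.31,0,0,0,0,1],[-0.49,0.34,0,0,0,0,1],[-0.56,0.38,0,0,0,0,1],[-0.63,0.41,0,0,0,0,1],[-0.63,0.41,0,0,0,0,1],[-0.63,0.41,0,0,0,0,1]]])

```text
t: 6.9
position: [0.573, -0.0497, 0.0274]
orientation: [0.183, 0.983, -0.0, 0.0]
contact_force: [-0.3, -0.3, 0.3]
gripper_width: -0.002
```

```bash
python3 look.py pics/d4.png
```

```text
[ 5.8812278  99.27858989] [ 0.57297751 -0.04965729  0.02735056]
top [200 315   1   1   1] [200. 315.] [-209.66975803  210.01409845]
side [236 230  21  21 344] [245.79069767 239.84883721] [-40.26828294  94.19354273]
```

View pics/d4.png

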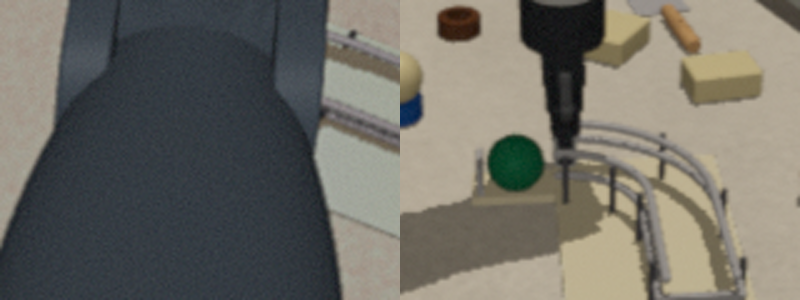

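Request:
jog_arm(increments=[[[0.08,-0.03,0.2,0,0,0,1],[0.1,-0.03,1,0,0,0,1],[0.1,-0.03,2,0,0,0,1],[0,0,2.8,0,0,0,0],[-0.5,0.2,3,0,0,0,-1],[-1.07,0.42,3,0,0,0,-1],[-1.07,0.42,3,0,0,0,-1],[-1.07,0.42,3,0,0,0,-1],[-1.07,0.42,3,0,0,0,-1],[-1.07,0.42,3,0,0,0,-1]]])

```text
t: 7.83
position: [0.5312, -0.0332, 0.1473]
orientation: [0.183, 0.983, -0.0, 0.0]
contact_force: [-0.3, -0.1, 0.5]
gripper_width: 0.975
```

```bash
python3 look.py pics/d5.png
```

```text
[-39.06144863  99.97191199] [ 0.53116004 -0.03317626  0.14733228]
top [236 178   1   1   1] [236. 178.] [ 86.17750746 254.13383011]
side [236 230  21  21 349] [245.68767908 239.71919771] [-40.4904177   94.78160407]
```

View pics/d5.png

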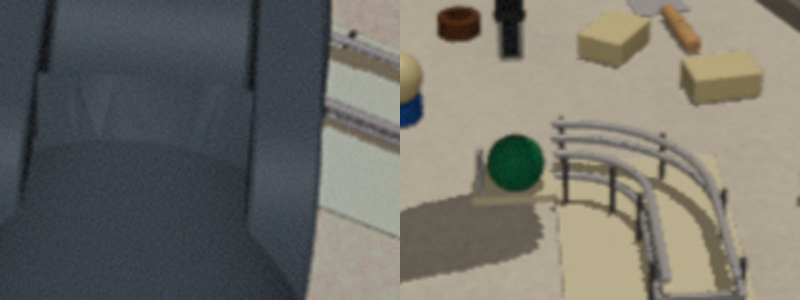

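```bash
python3 - <<'E'
from h import *
for P in [(-40,100,30),(-40,100,35),(-36,100,35)]: print(P,proj("side",T(tr,[P])))
print(robot.get_state()["gripper_width"])
E
```

```text
(-40, 100, 30) [[245.89857039 239.64600716]]
(-40, 100, 35) [[245.82236506 237.77903559]]
(-36, 100, 35) [[247.57122016 237.70331439]]
1.0015255791875524
```

The seated prediction, (245.9,239.6), matches the measured (245.7,239.7), so the ball is in the seat. I'll descend and grasp.

Request:
jog_arm(increments=[[[0,0,-0.7,0,0,0,-1],[0,0,-1.4,0,0,0,-1],[0,0,-2.1,0,0,0,-1],[0,0,-2.8,0,0,0,-1],[0,0,-3.3,0,0,0,-1],[0,0,-3.5,0,0,0,-1],[0,0,-3.5,0,0,0,-1],[0,0,-3.5,0,0,0,0.2],[0,0,-3.5,0,0,0,0.5],[0,0,-3.5,0,0,0,0.8],[0,0,-3.5,0,0,0,1],[0,0,-3.5,0,0,0,1],[0,0,-3.5,0,0,0,1],[0,0,-3.5,0,0,0,1]]], newtons=30)

```text
t: 9.1
position: [0.5315, -0.033, 0.0087]
orientation: [0.183, 0.983, 0.0, 0.001]
contact_force: [0.3, -1.3, 7.9]
gripper_width: 0.62
```

Request:
jog_arm(increments=[[[0,0,0.2,0,0,0,1],[0,0,0.4,0,0,0,1],[0,0,0.7,0,0,0,1],[0,0,1,0,0,0,1],[0,0,1.3,0,0,0,1],[0,0,1.7,0,0,0,1],[0,0,2.1,0,0,0,1],[0,0,2.5,0,0,0,1],[0,0,2.5,0,0,0,1],[0,0,2.5,0,0,0,1]]])

```text
t: 9.93
position: [0.5309, -0.033, 0.1084]
orientation: [0.183, 0.983, 0.0, 0.001]
contact_force: [0.4, 0.6, -1.4]
gripper_width: 0.619
```

```bash
python3 look.py pics/d6.png
```

```text
[-39.41495998 100.04589527] [ 0.53085526 -0.03298249  0.10837629]
top [314 195   1   1   1] [314. 195.] [113.72587896  83.89565879]
side [233 193   6  18  75] [235.98666667 201.77333333] [-61.46549528 285.56290961]
```

View pics/d6.png

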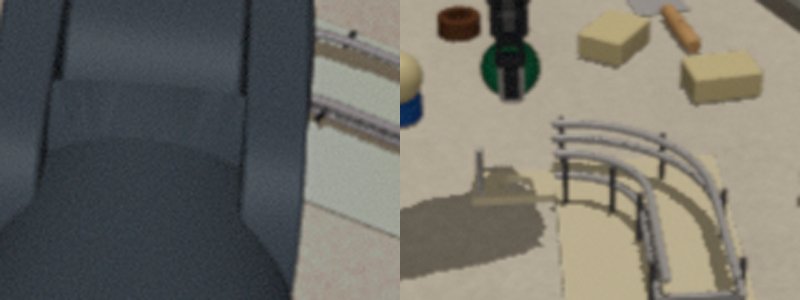

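```bash
python3 - <<'E'
from h import *
p=robot.get_state()["position"]
for dz in (.016,.019,.022,.025): print(dz,proj("side",[p+[0,0,dz]]))
print("measured 244,202.6")
print("wood side",atz("side",(223.4,181.6),.022), proj("side",[[.5966,.3041,.022]]))
w=np.array([.5966,.3041]);print((w-p[:2])/.04)
E
```

```text
0.016 [[244.25926421 203.81766745]]
0.019 [[244.2100118  202.61266378]]
0.022 [[244.16064525 201.40474222]]
0.025 [[244.11116419 200.19389271]]
measured 244,202.6
wood side [0.59514499 0.30035899 0.022     ] [[223.4359825  180.99783516]]
[1.66929199 8.42573698]
```

Request:
jog_arm(increments=[[[0,0,0.6,0,0,0,1],[0.1,0.5,1,0,0,0,1],[0.25,1.2,1,0,0,0,1],[0.4,2,1,0,0,0,1],[0.55,2.8,1,0,0,0,1],[0.7,3.6,1,0,0,0,1],[0.85,4.4,1,0,0,0,1],[1,5.2,1,0,0,0,1],[1.15,6,1,0,0,0,1],[1.3,6.8,1,0,0,0,1],[1.45,7.5,1,0,0,0,1],[1.6,8.1,1,0,0,0,1],[1.64,8.39,1,0,0,0,1],[1.64,8.39,0.5,0,0,0,1],[1.64,8.39,0,0,0,0,1],[1.64,8.39,-0.5,0,0,0,1],[1.64,8.39,-0.9,0,0,0,1],[1.64,8.39,-1,0,0,0,1],[1.64,8.39,-1,0,0,0,1]]])

```text
t: 11.62
position: [0.5946, 0.3016, 0.0653]
orientation: [0.183, 0.983, -0.001, -0.002]
contact_force: [-0.5, -0.1, -0.3]
gripper_width: 0.616
```

```bash
python3 - <<'E'
from h import *
s=robot.get_state();print(s["position"],s["gripper_width"])
A,_=robot.grab_frame("top");B,_=robot.grab_frame("side")
f=lambda im,x0,y0,w,h:cv2.resize(im[y0:y0+h,x0:x0+w],(400,400),interpolation=cv2.INTER_CUBIC)
cv2.imwrite("pics/d7.png",np.hstack([f(A,90,175,80,80),f(B,184,140,80,80)]))
for z in(.02,.021): print(proj("side",[s["position"]+[0,0,z]]))
E
```

```text
[0.59458837 0.30159466 0.06527876] 0.6161453819560131
[[221.81555346 160.82851067]]
[[221.79539917 160.49566133]]
```

View pics/d7.png

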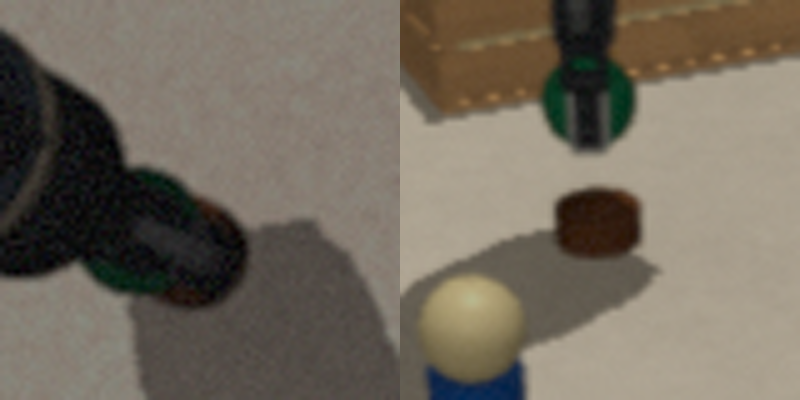

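The side view shows the ball over the ring, about 2 mm off. I'll correct that and lower it.

Request:
jog_arm(increments=[[[0.05,0.05,-0.2,0,0,0,1],[0.05,0.05,-0.4,0,0,0,1],[0.05,0.05,-0.6,0,0,0,1],[0.05,0.05,-0.75,0,0,0,1],[0.05,0.05,-0.85,0,0,0,1],[0.05,0.05,-0.93,0,0,0,1],[0.05,0.05,-0.98,0,0,0,1],[0.05,0.05,-1,0,0,0,1],[0.05,0.05,-1,0,0,0,1],[0.05,0.05,-1,0,0,0,1]]])

```text
t: 12.55
position: [0.598, 0.3048, 0.0275]
orientation: [0.183, 0.983, 0.0, 0.0]
contact_force: [-0.8, 0.1, -0.1]
gripper_width: 0.615
```

```bash
python3 - <<'E'
from h import *
s=robot.get_state();print(s["position"],s["gripper_width"],s["contact_force"])
B,_=robot.grab_frame("side")
cv2.imwrite("pics/d8.png",cv2.resize(B[150:210,184:264],(640,480),interpolation=cv2.INTER_CUBIC))
E
```

```text
[0.59802983 0.3047518  0.02753114] 0.6154158520202727 [-0.84618939  0.13498992 -0.13950186]
```

Picture limit reached. From here I'll use forces and numbers: lower in small steps until contact.

Request:
jog_arm(increments=[[[-0.03,-0.03,-0.03,0,0,0,1],[-0.03,-0.03,-0.06,0,0,0,1],[-0.03,-0.03,-0.08,0,0,0,1],[-0.03,-0.03,-0.08,0,0,0,1],[-0.03,-0.03,-0.08,0,0,0,1]]])

```text
t: 13.02
position: [0.597, 0.3037, 0.0247]
orientation: [0.183, 0.983, 0.0, 0.0]
contact_force: [-1.3, -0.2, 4.5]
gripper_width: 0.615
```

Request:
jog_arm(increments=[[[0,0,0,0,0,0,-0.25],[0,0,0,0,0,0,-0.3],[0,0,0,0,0,0,-0.4],[0,0,0,0,0,0,-0.6],[0,0,0,0,0,0,-0.8],[0,0,0,0,0,0,-1],[0,0,0,0,0,0,-1],[0,0,0,0,0,0,-1]]])

```text
t: 13.68
position: [0.5966, 0.3034, 0.024]
orientation: [0.183, 0.983, -0.0, -0.0]
contact_force: [0.3, 0.8, 0.4]
gripper_width: 1.0
```

```bash
cat > fin.py <<'E'
from h import *
s=robot.get_state();print(s["position"],s["gripper_width"],s["contact_force"])
for n in("side","top"):
    k,d=robot.grab_frame(n)
    h=cv2.cvtColor(k,cv2.COLOR_BGR2HSV);m=cv2.inRange(h,(70,120,15),(95,255,255))
    if n=="side": m[:130]=0
    m[:,:100]=0
    c,l,st,ce=cv2.connectedComponentsWithStats(m)
    if c>1: i=1+st[1:,4].argmax();print(n,st[i],ce[i],atz(n,ce[i],.044))
    print("expect",proj(n,[[.5968,.3037,.044],[.4757,.1483,.049]]))
    m2=cv2.inRange(h,(18,60,90),(32,255,255)); u,v=(191,283) if n=="top" else (198,206)
    M=np.zeros_like(m2);M[v-15:v+15,u-15:u+15]=m2[v-15:v+15,u-15:u+15]; ys,xs=np.nonzero(M)
    o=cv2.cvtColor(cv2.imread(f"pics/{n}0.png"),cv2.COLOR_BGR2HSV);o=cv2.inRange(o,(18,60,90),(32,255,255)); O=np.zeros_like(o);O[v-15:v+15,u-15:u+15]=o[v-15:v+15,u-15:u+15]; yo,xo=np.nonzero(O)
    print("cream now/then",xs.mean().round(1),ys.mean().round(1),len(xs),xo.mean().round(1),yo.mean().round(1),len(xo))
E
python3 fin.py
```

```text
[0.59663089 0.30341256 0.02397834] 1.000270185983903 [0.25715519 0.80133331 0.40627081]
side [226 167   5  14  47] [228.04255319 172.82978723] [0.6120129  0.30498738 0.044     ]
expect [[223.12487025 173.96485492]
 [198.43986898 204.02221275]]
cream now/then 197.7 204.6 376 197.8 204.9 342
top [114 229  11   6  30] [119.33333333 231.7       ] [0.57760388 0.31070291 0.044     ]
expect [[123.2589241  222.88014194]
 [191.18165095 282.62266407]]
cream now/then 190.2 282.3 406 189.5 282.6 407
```

Request:
jog_arm(increments=[[[0,0,0.3,0,0,0,-1],[0,0,0.8,0,0,0,-1],[0,0,1.5,0,0,0,-1],[0,0,2.3,0,0,0,-1],[0,0,3.2,0,0,0,-1],[-1,1,4,0,0,0,-1],[-2,1.5,4,0,0,0,-1],[-3,2,4,0,0,0,-1],[-4,2,4,0,0,0,-1],[-5,2,4,0,0,0,-1],[-5,2,4,0,0,0,-1],[-5,2,4,0,0,0,-1]]])

```text
t: 14.78
position: [0.3924, 0.3836, 0.1848]
orientation: [0.181, 0.983, -0.0, -0.001]
contact_force: [1.7, 0.4, -0.1]
gripper_width: 1.002
```

```bash
python3 fin.py
```

```text
[0.39242057 0.38356569 0.1848056 ] 1.002187730156147 [ 1.73957476  0.38397767 -0.11226051]
side [215 165  16  18 233] [222.45922747 173.45493562] [0.59628222 0.30780116 0.044     ]
expect [[223.12487025 173.96485492]
 [198.43986898 204.02221275]]
cream now/then 197.8 204.9 342 197.8 204.9 342
top [110 211  24  23 400] [121.55  222.315] [0.59792509 0.307601   0.044     ]
expect [[123.2589241  222.88014194]
 [191.18165095 282.62266407]]
cream now/then 189.5 282.6 414 189.5 282.6 407
```

```bash
python3 fin.py | grep -E "side|top"; python3 -c "
from workcell import robot
print(robot.job_done())"
```

```text
side [215 165  16  18 232] [222.4612069  173.46982759] [0.59625282 0.30770256 0.044     ]
top [110 212  25  23 395] [121.42531646 222.40253165] [0.59772918 0.30786072 0.044     ]
the job is handed in; nothing more can be done
None
```

I pushed the green ball with closed fingers round the bend into the exit seat. Then I gripped it there at 30 N, lifted it clear, set it on the wooden ring stand and withdrew. The job is handed in at about 15 s of the 64 s; no verdict was reported.

- **Seat:** before the grasp, the ball's side-camera pixel (245.7, 239.7) matched the seated prediction of (245.9, 239.6).
- **Placement:** both cameras put the ball at about (0.597, 0.308), assuming its resting height of 44 mm. My stand estimate was (0.597, 0.304), so it is about 4 mm off, within the 10 mm limit. It did not move between the last two looks.
- **Cream ball:** it shows no shift in either image.
- **Disagreements:** the two cameras differed by about 4 mm on the stand's position. I also reached the 12-picture limit before letting go, so contact was judged by force (4.5 N upward) and the final checks were numeric only.

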